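# Set and lock the rotating stage

### The arm

A 7-joint arm with a two-finger parallel gripper is mounted at the origin on a cart in front of the work surface, level with it; the furniture and walls round the work are solid. World frame = base frame: x ahead of the robot, y to its left, z up, the work surface at z = 0. Lengths are in mm, angles in rad, forces in N, time in s.
With the tool pointing down it reaches from about 400 to 900 mm from the base axis. Payload 5.5 kg.
Tool frame: the origin (TCP) lies at the very end of the fingers, on their centre line; the grasp point (between the pads) lies 19 mm behind it; z points along the fingers, y is the direction in which the jaws open and shut (so a half turn about z gives the same grasp; the last joint's range is limited). The gripper opens to 92 mm and grips with 3 to 60 N. Pads are 19 mm wide; open, the fingers measure 130 mm over their backs; the gripper's body (75 mm by 190 mm) begins 47 mm behind the grasp point.
Start: joints at [-1.007, 0.501, -0.427, 1.55, 0.221, 1.138, -0.21], TCP at [192.547, 620.827, 226.729] pointing down, gripper open.
Joint ranges: [-2.88, 2.88], [-0.31, 2.03], [-1.54, 1.56], [0.2, 2.42], [-1.41, 4.55], [0.19, 2.02], [-2.57, 2.57]. Speed limits (rad/s): [2.57, 2.57, 3.14, 3.14, 3.14, 3.14, 3.14].

### API

Orientations are given as a rotation vector (axis times angle).
In Python, from cell import arm gives the robot as it stands. The module is installed in compiled form; this text tells all that it offers.
- The arm moves only by the tool move_arm, never from a script. Its argument "increments" is a list of rows, each an object of numbers: "tx", "ty", "tz": the shift along the tool's x, y, z in m; "ax", "ay", "az": the turn, a rotation vector about the tool's x, y, z in rad; "hand": the finger opening in m, from 0 to 0.0918. A call has 1 to 5 rows; each row is the pose to reach, as a shift and turn from the pose commanded when the call began, along the tool's axes at that moment; what a row does not reach only later rows make up. A row lasts 1/10 s, in which the tool goes at most 50 mm and 8.59 degrees, less where a joint would pass 70% of its speed; a pose out of reach is approached as far as the arm can. A call with a gripper value outside its range is refused whole. The fingers move at their own pace and stop on an object; "force" is the grip in N (left out, the last holds). Time passes only in rows, so rows that repeat a pose let the fingers close. It gives the time, the measured TCP pose, the force and the opening at its end, in the units of the state.
- arm.read_state(): the state, without advancing time (a new reading comes with each control period).
- arm.camera(name): name is "scene" or "side" or "wrist"; returns the picture (480x640x3 uint8, blue, green, red); there is no depth.
- arm.camera_info(name): a dict with "vertical_fov" (degrees; the focal length in pixels is half the picture's height over the tangent of half this angle, whatever the lens; pixels are square), "cx", "cy" (the principal point, pixels), "distortion" ([k1, k2, p1, p2, k3] as OpenCV has them; the pictures are not rectified), "view" (4x4, takes a point from world to camera coordinates). Camera axes: x right, y down, z forward; pixel columns grow to the right and rows downward; lengths in mm; the calibration is good to about 2 mm. A picture is of the moment at which its call begins: read the wrist's pose just before it. camera_info takes no time and is no camera call; for the wrist camera it gives the pose at the moment of the call.
- arm.finish_job(): hands the job in, once; it reports no verdict.
The state is a dict: "time": time; "joint_pos": joint angles; "joint_velocities": joint speeds; "joint_efforts": joint torques, N m; "eef_pos": TCP position; "eef_rot": TCP orientation; "ft_force": force on the tool from outside, world axes, zero at the start; "moment": the same for the moment, N m; "opening": finger opening in mm.
Only numpy, scipy, OpenCV 4.12 (cv2) and the standard library are available. Lean on these libraries where they do the work, as an engineer would, in place of code of your own. Each camera call takes 0.05 s, during which the arm holds its last target. There are 200 camera calls.

### The job

The graduated rotating stage that carries the slide is clamped. With a fingertip, push its clamp lever all the way outward to free the disc, push the disc's finger post round until the white index line on the disc lines up with the line on the rider that a colleague has set on the scale ring, then push the lever all the way back in to lock it there. Only push with the fingertips or the outside of the fingers, without forcing: do not grip or lift anything, do not shift the stage or its rider, and leave the things lying around it alone.

Things in the scene. Friction and masses are not known exactly. Their poses are not given: they have to be found in the camera images.
- stage: Graduated rotating stage, loose but heavy (about 5 kg, rubber feet, slides at 25 N or more). Round dark base 164 mm across, a fixed aluminium scale ring 136 mm across on it (top z = 40 mm, lines every 10 degrees), in it a dark turning disc. Origin: on the disc's axis, under the feet; z up. Its +y side carries the clamp housing (top z = 36 mm).
- disc_centre (a point): Centre of the top of the turning disc (111 mm across, 44 mm above the desk), on its axis. A glass slide lies on it under two low clips; nothing on disc, ring or rider but the finger post rises above 49 mm.
- disc (a joint): Turning disc, rad, growing counter-clockwise seen from above about the stage's z axis; at 0 the index line points along the stage's +x and the finger post along its -x. Travel -1.2 to 2.3. Freed, it turns with about 0.1 N m of friction (2 to 3 N at the post) and stays where it is left; clamped, a brake holds it.
- disc_index (a point): Outer end of the white index line on the disc, 56 mm from the axis, on the side opposite the finger post. At the start it stands 0.6 to 2.1 rad counter-clockwise of the rider's line, so the disc must be turned clockwise.
- post_top (a point): Centre of the top of the disc's finger post: upright aluminium post 11 mm across, 43 mm from the axis, rising from the disc's top (z = 44 mm) to z = 73 mm. Turns with the disc.
- rider_line (a point): Inner end of the black line on the steel rider (11 mm wide block with a narrow nose and a thumb screw, sitting astride the scale ring, top at z = 44 mm above the desk), 56 mm from the axis: the target. The index end and this point coincide when the lines meet. The rider is stiff and stays unless it is struck.
- clamp_lever (a joint): Clamp lever, rad: 0 = fully in, disc locked; 1.1 = fully outward (away from the disc), disc free. Seen from above it swings clockwise outward. About 0.12 N m of friction (3 N at the knob); stays where it is left; stops at both ends. It starts locked. The last third of the way in brakes the disc.
- lever_knob (a point): Centre of the top of the upright black knob at the end of the clamp lever: 13 mm across, top 70 mm above the desk, free from z = 46 mm up; 48 mm from the lever's pivot. Locked, it lies 58 mm toward -x and 84 mm toward +y of the stage's axis, in the stage's frame.
- lever_pivot (a point): Point on the lever's upright pivot axis, at the height of the knob's top; fixed to the stage at x = -10 mm, y = 84 mm in the stage's frame.
- petri_dish: Cream petri dish, 58 mm across, 13 mm high, beside the stage; loose, leave alone.
- stain_bottle: Brown glass bottle, 30 mm across, 74 mm high, behind the stage; loose, leave alone.
- kitchen_timer: White timer, 64 x 64 x 19 mm, behind the stage; loose, leave alone.
- marker_pen: Black marker, 138 mm long, 12 mm thick, in front of the stage; loose, leave alone.
- fine_tweezers: Steel tweezers, 105 mm long, 11 mm high, in front of and right of the stage; loose, leave alone.
Mind the look-alikes: they are no part of the job. Of the things that look like the stage, the larger one is meant.

How it is judged (in metres and radians):
On the way, in this order (a step that is already met when the one before it is completed fails the run):
1. the clamp lever is pushed outward (over 0.9 rad), freeing the disc (value of joint clamp_lever above 0.9 rad), for 0.2 s.
2. with the clamp free (lever over 0.5 rad) the index line meets the rider's line within 3.5 mm (horizontal distance between disc_index and rider_line below 0.0035 m and value of joint clamp_lever above 0.5 rad), for 0.2 s.
3. the lever is pushed back in (under 0.12 rad) with the lines still together (horizontal distance between disc_index and rider_line below 0.0035 m and value of joint clamp_lever below 0.12 rad), for 0.2 s.
At the end, for the whole second after the job is handed in: The index line and the rider's line meet within 3.5 mm (3.6 degrees), the clamp lever is fully in (under 0.12 rad), disc and stage at rest, the stage within 20 mm of where it stood (all of step 3 and velocity of joint disc between -0.05 and 0.05 rad/s and distance of stage from where it was at the start of the episode below 0.02 m and linear speed of stage below 0.01 m/s); the robot touches nothing.
It fails at once if the stage is shifted more than 20 mm or lifted (distance of stage from where it was at the start of the episode above 0.02 m or height (world z) of stage above 0.006 m or angle between stage's own z axis and vertical above 0.06 rad).
It fails at once if the rider is moved more than 12 mm (knocked along the ring, or with the stage) (distance of rider_line from where it was at the start of the episode above 0.012 m).
It fails at once if the stage is gripped or forced: the fingers bear on it with more than 40 N (contact force between the fingers and stage above 40 N).
It fails at once if a thing lying around the stage is moved more than 20 mm or lifted (distance of any of petri_dish, stain_bottle, kitchen_timer, marker_pen, fine_tweezers from where it was at the start of the episode above 0.02 m).
It also fails if it takes over 64 s, if anything falls off the work surface, if the arm or the gripper's body presses on something with over 40 N, if the wrist force passes 120 N, or if a joint passes its speed limit or range.

## Working session

There is one attempt and no reset: what is moved stays moved. The work goes in short steps, Python scripts to look and compute and a tool call to move; the robot and the scene stay as the last step left them, time stands still between calls to the robot, and variables do not carry over. Pictures are saved under pics/ and viewed, about 8 in all and at most 12, crops included, and the job is handed in when it is done.

Besides the shell and the picture viewer there is one more tool, called after "Emit:" by a JSON object that holds its "fn" and its "kwargs". move_arm: Moves the arm, as the interface text tells. Its arguments: {"type":"object","properties":{"increments":{"type":"array","items":{"type":"object","properties":{"tx":{"type":"number"},"ty":{"type":"number"},"tz":{"type":"number"},"ax":{"type":"number"},"ay":{"type":"number"},"az":{"type":"number"},"hand":{"type":"number"}}}},"force":{"type":"number"}},"required":["increments"]}

```bash
mkdir -p pics
python3 - <<'E'
from cell import arm
import cv2
s=arm.read_state();print(s)
for n in("scene","side"):
    cv2.imwrite(f"pics/{n}0.png",arm.camera(n)); i=arm.camera_info(n);print(n,i)
E
```

```text
{'time': 0.0, 'joint_pos': array([-1.00679522,  0.50183934, -0.42675069,  1.55146565,  0.22082251,
        1.13830213, -0.21036267]), 'joint_velocities': array([ 1.06176279e-03, -1.68831432e-03, -3.64066466e-04, -4.95125613e-04,
       -3.23343801e-04,  1.36514024e-03, -7.92824774e-05]), 'joint_efforts': array([-5.45865933e-04, -5.66592801e+01, -5.81649497e+00, -2.79112262e+01,
       -6.86526066e-02,  3.08966276e-02,  1.97642112e-04]), 'eef_pos': array([192.44855912, 620.11361465, 225.67360925]), 'eef_rot': array([-4.70718217e-01, -3.10580674e+00,  3.03377291e-03]), 'ft_force': array([-0.37013726,  0.60826287, -0.35534272]), 'moment': array([-0.01334366, -0.00104937, -0.04753483]), 'opening': 91.57887200666731}
scene {'vertical_fov': 45.87296798801654, 'cx': 322.4304428989457, 'cy': 232.9247501512986, 'distortion': array([-0.01035609,  0.        ,  0.        ,  0.        ,  0.        ]), 'view': array([[ 5.86468749e-01, -8.09703803e-01,  2.08364533e-02,
        -4.54950203e+02],
       [-4.39295185e-01, -3.39583802e-01, -8.31686589e-01,
         2.67281879e+02],
       [ 6.80495516e-01,  4.78604839e-01, -5.54854270e-01,
         5.71583518e+02],
       [ 0.00000000e+00,  0.00000000e+00,  0.00000000e+00,
         1.00000000e+00]])}
side {'vertical_fov': 55.87197689655678, 'cx': 318.468272828971, 'cy': 241.3926306542527, 'distortion': array([-0.08769283,  0.        ,  0.        ,  0.        ,  0.        ]), 'view': array([[-9.17839650e-01, -3.96615575e-01, -1.63236733e-02,
         4.97205363e+02],
       [-1.43312423e-01,  3.69438849e-01, -9.18137510e-01,
         2.14496992e+02],
       [ 3.70178235e-01, -8.40363625e-01, -3.95925563e-01,
         5.70447013e+02],
       [ 0.00000000e+00,  0.00000000e+00,  0.00000000e+00,
         1.00000000e+00]])}
```

View pics/scene0.png

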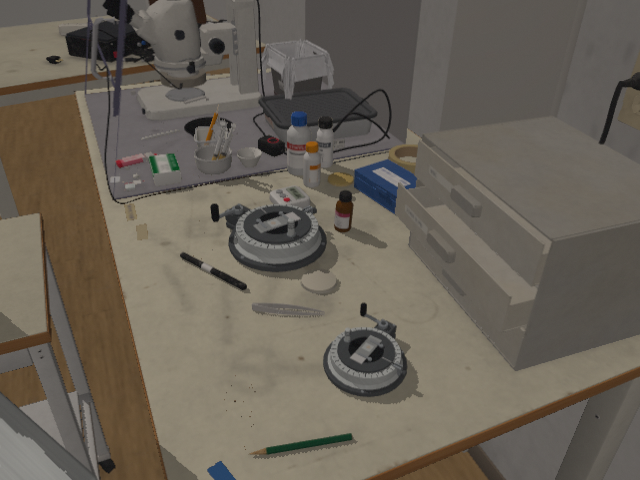

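View pics/side0.png

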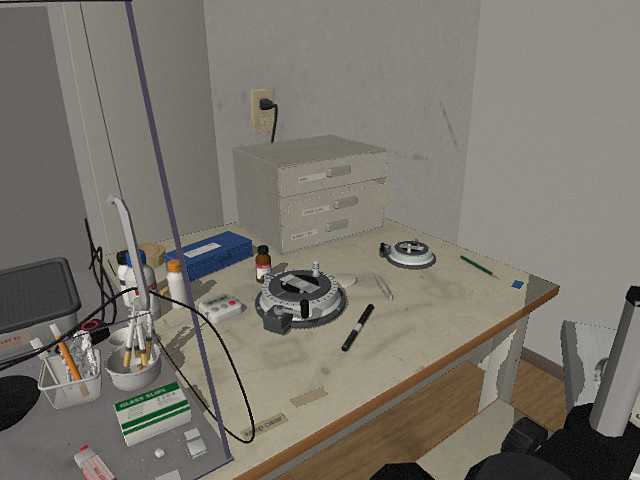

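```bash
cat > h.py <<'E'
from cell import arm
import cv2, numpy as np
from scipy.spatial.transform import Rotation as R
def K(i):
    f=240/np.tan(np.radians(i["vertical_fov"])/2)
    return np.array([[f,0,i["cx"]],[0,f,i["cy"]],[0,0,1]])
def cast(i,uv,z):
    p=cv2.undistortPoints(np.array(uv,float).reshape(-1,1,2),K(i),i["distortion"]).reshape(-1,2)
    V=i["view"];d=np.c_[p,np.ones(len(p))]@V[:3,:3];c=-V[:3,:3].T@V[:3,3]
    return c+d*((z-c[2])/d[:,2])[:,None]
def proj(i,P):
    V=i["view"];q,_=cv2.projectPoints(np.array(P,float).reshape(-1,1,3),cv2.Rodrigues(V[:3,:3])[0],V[:3,3],K(i),i["distortion"])
    return q.reshape(-1,2)
E
python3 - <<'E'
from h import *
s=arm.camera_info("scene");d=arm.camera_info("side")
print(cast(s,[(279,222)],44),cast(s,[(214,206)],70),cast(s,[(292,222)],73),cast(s,[(344,193)],74),cast(s,[(213,270),(319,282),(292,196)],10))
print(cast(d,[(302,285)],44),cast(d,[(305,298)],70),cast(d,[(316,263)],73),cast(d,[(262,248)],74),cast(d,[(358,328),(345,280),(222,307)],10))
w=arm.camera_info("wrist");V=w["view"];T=R.from_rotvec(arm.read_state()["eef_rot"]).as_matrix()
print(w, "cam in tool",T.T@(-V[:3,:3].T@V[:3,3]-arm.read_state()["eef_pos"]),"\n",T.T@V[:3,:3].T,"\n",T)
E
```

```text
[[596.99827819 -39.96890954  44.        ]] [[538.60288701  47.86594728  70.        ]] [[574.78932977 -85.26515995  73.        ]] [[698.50664797 -99.06010947  74.        ]] [[ 468.53846088  -12.75755672   10.        ]
 [ 544.48906486 -160.81973998   10.        ]
 [ 722.99490772   33.21931737   10.        ]]
[[587.60108418 -34.57910801  44.        ]] [[544.31114217  44.23289544  70.        ]] [[575.76640004 -70.61554042  73.        ]] [[698.94923599 -90.88508903  74.        ]] [[ 468.25674749    7.38180175   10.        ]
 [ 545.22857411 -139.56804993   10.        ]
 [ 712.64503896   36.35799852   10.        ]]
{'vertical_fov': 58.29992455556711, 'cx': 317.6259435667531, 'cy': 242.5862582156586, 'distortion': array([0.0111069, 0.       , 0.       , 0.       , 0.       ]), 'view': array([[ 2.96421733e-01,  9.55056547e-01, -1.07172173e-03,
        -6.49539338e+02],
       [ 9.08957307e-01, -2.81769089e-01,  3.07250378e-01,
        -3.73858611e+01],
       [ 2.93139507e-01, -9.20498388e-02, -9.51628108e-01,
         3.91526709e+02],
       [ 0.00000000e+00,  0.00000000e+00,  0.00000000e+00,
         1.00000000e+00]])} cam in tool [  84.67837083    0.32656977 -157.59099142] 
 [[-1.75120244e-04 -9.51612934e-01 -3.07299191e-01]
 [ 9.99999754e-01 -3.75467704e-04  5.92841528e-04]
 [-6.79536588e-04 -3.07299012e-01  9.51612766e-01]] 
 [[-9.55108973e-01  2.96254161e-01 -5.67814797e-04]
 [ 2.96254701e-01  9.55107536e-01 -1.65743487e-03]
 [ 5.13022152e-05 -1.75124872e-03 -9.99998465e-01]]
```

Run:
```python
from h import *
s=arm.camera_info("scene");d=arm.camera_info("side")
print("mat scene",cast(s,[(80,95),(130,200),(405,140),(300,110)],0).round())
print("mat side",cast(d,[(230,460),(170,310)],0).round())
for z in(0,200,400):print(z,cast(d,[(131,0),(180,240),(229,455)],z).round().tolist(),cast(s,[(122,5),(117,80)],z).round().tolist())
w=arm.camera("wrist");cv2.imwrite("pics/w0.png",w)
```

```text
mat scene [[ 8.110e+02  8.300e+02  0.000e+00]
 [ 5.370e+02  2.750e+02  0.000e+00]
 [ 1.102e+03 -1.000e+00  0.000e+00]
 [ 1.096e+03  3.030e+02  0.000e+00]]
mat side [[522. 304.   0.]
 [805.  69.   0.]]
0 [[-2688.0, 3656.0, 0.0], [1002.0, -201.0, 0.0], [527.0, 298.0, 0.0]] [[1566.0, 1631.0, 0.0], [948.0, 854.0, 0.0]]
200 [[-1312.0, 2236.0, 200.0], [665.0, 169.0, 200.0], [410.0, 437.0, 200.0]] [[994.0, 836.0, 200.0], [601.0, 342.0, 200.0]]
400 [[63.0, 817.0, 400.0], [328.0, 540.0, 400.0], [294.0, 576.0, 400.0]] [[421.0, 41.0, 400.0], [254.0, -170.0, 400.0]]
```

View pics/w0.png

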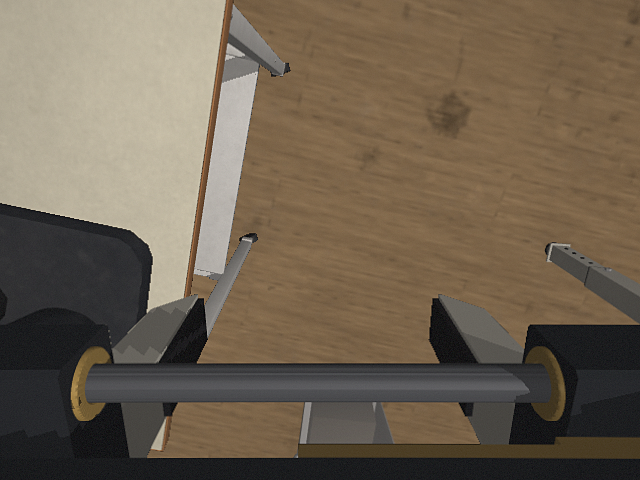

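Emit:
{"fn": "move_arm", "kwargs": {"increments": [{"tx": -0.031, "ty": -0.036, "hand": 0}, {"tx": -0.062, "ty": -0.072, "hand": 0}, {"tx": -0.093, "ty": -0.108, "hand": 0}, {"tx": -0.124, "ty": -0.144, "hand": 0}, {"tx": -0.155, "ty": -0.18, "hand": 0}]}}

```text
invalid input at $.increments[0]: expected keys tx, ty, tz, ax, ay, az, hand
```

Emit:
{"fn": "move_arm", "kwargs": {"increments": [{"tx": -0.031, "ty": -0.036, "hand": 0}, {"tx": -0.062, "ty": -0.072, "hand": 0}, {"tx": -0.093, "ty": -0.108, "hand": 0}, {"tx": -0.121, "ty": -0.143, "hand": 0}, {"tx": -0.121, "ty": -0.143, "hand": 0}]}}

```text
invalid input at $.increments[0]: expected keys tx, ty, tz, ax, ay, az, hand
```

Emit:
{"fn": "move_arm", "kwargs": {"increments": [{"tx": -0.031, "ty": -0.036, "tz": 0, "ax": 0, "ay": 0, "az": 0, "hand": 0}, {"tx": -0.062, "ty": -0.072, "tz": 0, "ax": 0, "ay": 0, "az": 0, "hand": 0}, {"tx": -0.093, "ty": -0.108, "tz": 0, "ax": 0, "ay": 0, "az": 0, "hand": 0}, {"tx": -0.124, "ty": -0.144, "tz": 0, "ax": 0, "ay": 0, "az": 0, "hand": 0}, {"tx": -0.155, "ty": -0.18, "tz": 0, "ax": 0, "ay": 0, "az": 0, "hand": 0}]}}

```text
time: 0.65
eef_pos: [288.4, 413.2, 231.4]
eef_rot: [0.465, 3.104, 0.039]
ft_force: [20.5, 21.6, 17.6]
opening: 56.2
```

Emit:
{"fn": "move_arm", "kwargs": {"increments": [{"tx": -0.031, "ty": -0.036, "tz": 0, "ax": 0, "ay": 0, "az": 0, "hand": 0}, {"tx": -0.062, "ty": -0.072, "tz": 0, "ax": 0, "ay": 0, "az": 0, "hand": 0}, {"tx": -0.093, "ty": -0.108, "tz": 0, "ax": 0, "ay": 0, "az": 0, "hand": 0}, {"tx": -0.121, "ty": -0.143, "tz": 0, "ax": 0, "ay": 0, "az": 0, "hand": 0}, {"tx": -0.121, "ty": -0.143, "tz": 0, "ax": 0, "ay": 0, "az": 0, "hand": 0}]}}

```text
time: 1.15
eef_pos: [362.5, 224.3, 226.4]
eef_rot: [0.485, 3.103, -0.004]
ft_force: [0.1, -0.0, 0.3]
opening: 16.1
```

Emit:
{"fn": "move_arm", "kwargs": {"increments": [{"tx": -0.042, "ty": -0.023, "tz": 0, "ax": 0, "ay": 0, "az": 0, "hand": 0}, {"tx": -0.084, "ty": -0.046, "tz": 0, "ax": 0, "ay": 0, "az": 0, "hand": 0}, {"tx": -0.126, "ty": -0.069, "tz": 0, "ax": 0, "ay": 0, "az": 0, "hand": 0}, {"tx": -0.168, "ty": -0.092, "tz": 0, "ax": 0, "ay": 0, "az": 0, "hand": 0}, {"tx": -0.21, "ty": -0.115, "tz": 0, "ax": 0, "ay": 0, "az": 0, "hand": 0}]}}

```text
time: 1.65
eef_pos: [528.0, 57.9, 226.7]
eef_rot: [0.469, 3.106, 0.001]
ft_force: [-0.0, 0.8, 0.3]
opening: 0.5
```

Emit:
{"fn": "move_arm", "kwargs": {"increments": [{"tx": -0.042, "ty": -0.023, "tz": 0, "ax": 0, "ay": 0, "az": -0.08, "hand": 0}, {"tx": -0.084, "ty": -0.046, "tz": 0, "ax": 0, "ay": 0, "az": -0.16, "hand": 0}, {"tx": -0.127, "ty": -0.067, "tz": 0, "ax": 0, "ay": 0, "az": -0.25, "hand": 0}, {"tx": -0.127, "ty": -0.067, "tz": 0, "ax": 0, "ay": 0, "az": -0.25, "hand": 0}, {"tx": -0.127, "ty": -0.067, "tz": 0, "ax": 0, "ay": 0, "az": -0.25, "hand": 0}]}}

```text
time: 2.15
eef_pos: [628.5, -43.6, 225.5]
eef_rot: [-0.084, -3.139, -0.001]
ft_force: [0.3, -0.1, 0.5]
opening: 0.6
```

Run:
```python
from h import *
s=arm.read_state();print(s["eef_pos"],s["joint_pos"],s["opening"],s["ft_force"])
i=arm.camera_info("wrist");w=arm.camera("wrist");cv2.imwrite("pics/w1.png",w);np.save("w1.npy",i,allow_pickle=True)
```

```text
[628.47098393 -43.55668638 225.50102763] [ 0.06619675  0.43367181 -0.05274353  1.6142584   0.02434083  1.09607831
  1.52459455] 0.5716650210927741 [ 0.28021395 -0.12712868  0.50209359]
```

View pics/w1.png

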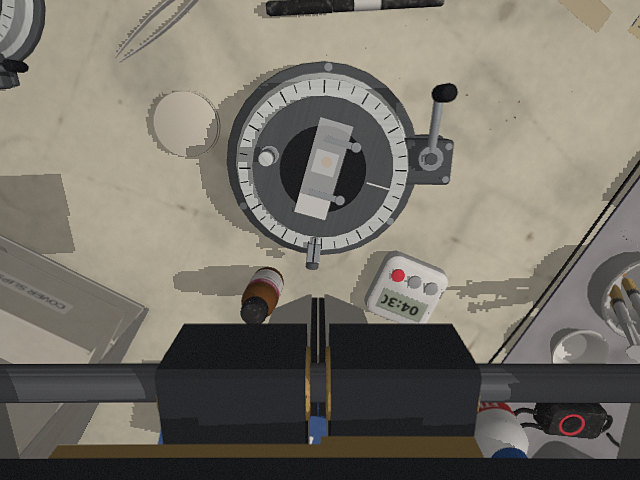

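Run:
```python
from h import *
i=np.load("w1.npy",allow_pickle=True).item();w=cv2.imread("pics/w1.png")
g=cv2.cvtColor(w,cv2.COLOR_BGR2GRAY)
from scipy.optimize import least_squares
P=cast(i,[(268,157)],73)[0];I=cast(i,[(389,188)],44)[0];Kn=cast(i,[(445,92)],70)[0];Pv=cast(i,[(431,157)],40)[0]
print("post",P,"idx",I,"knob",Kn,"piv",Pv,"c from idx/post",(43*I+56*P)/99, np.linalg.norm((I-P)[:2]))
# ring outer edge: scan rays for bright->dark
c0=(43*I+56*P)/99
pts=[]
for a in np.radians(np.arange(0,360,4)):
    r=np.arange(60,76,.25);q=np.c_[c0[0]+r*np.cos(a),c0[1]+r*np.sin(a),0*r+40]
    uv=proj(i,q).astype(np.float32);v=cv2.remap(g,uv[:,0].reshape(-1,1),uv[:,1].reshape(-1,1),cv2.INTER_LINEAR).ravel().astype(float)
    d=np.diff(cv2.GaussianBlur(v.reshape(-1,1),(1,9),2).ravel());k=d.argmin()
    if d[k]<-4:pts.append(q[k])
pts=np.array(pts)
f=least_squares(lambda x:np.hypot(pts[:,0]-x[0],pts[:,1]-x[1])-x[2],[*c0[:2],68],loss="soft_l1")
print("circle",f.x,len(pts),f.cost)
C=f.x[:2]
R_=cast(i,[(314,239),(313,247),(313,268)],44)
for n,p in dict(P=P,I=I,K=Kn,Pv=Pv,R=R_[0],R2=R_[1],bot=cast(i,[(253,312)],74)[0]).items():
    d=p[:2]-C;print(n,p[:2].round(1),np.hypot(*d).round(1),np.degrees(np.arctan2(d[1],d[0])).round(1))
x,y=215,50
cv2.imwrite("pics/c1.png",cv2.resize(w[y:y+230,x:x+250],None,fx=2.6,fy=2.6,interpolation=cv2.INTER_CUBIC))
```

```text
post [578.05114542 -75.3809802   73.        ] idx [610.61545969  15.09819018  44.        ] knob [541.11059091  49.45658447  70.        ] piv [588.55532906  48.76247726  40.        ] c from idx/post [592.19524152 -36.0819466   60.4040404 ] 96.16087996807113
circle [592.30249291 -36.81124886  67.76960111] 89 43.849872667888086
P [578.1 -75.4] 41.1 -110.3
I [610.6  15.1] 55.0 70.6
K [541.1  49.5] 100.3 120.7
Pv [588.6  48.8] 85.7 92.5
R [649.8 -46.8] 58.4 -9.9
R2 [656.7 -48.1] 65.4 -9.9
bot [698.6 -98. ] 122.6 -29.9
```

View pics/c1.png

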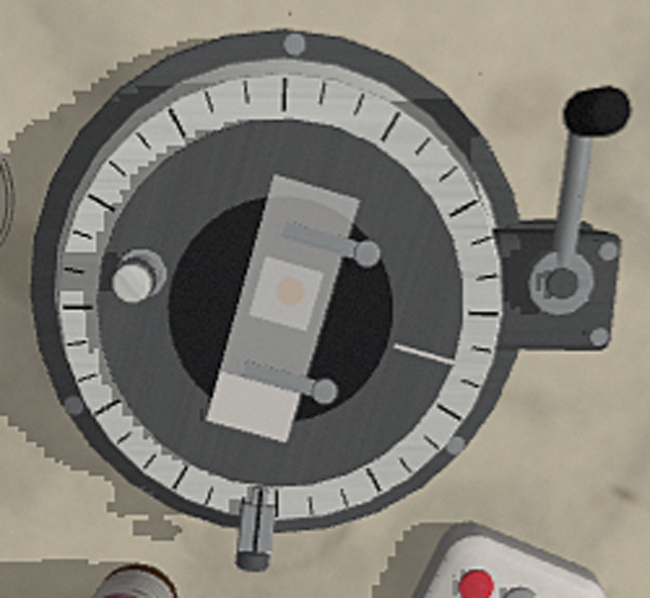

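Emit:
{"fn": "move_arm", "kwargs": {"increments": [{"tx": 0.046, "ty": 0.025, "tz": 0, "ax": 0, "ay": 0, "az": 0, "hand": 0}, {"tx": 0.091, "ty": 0.051, "tz": 0, "ax": 0, "ay": 0, "az": 0, "hand": 0}, {"tx": 0.091, "ty": 0.051, "tz": 0.045, "ax": 0, "ay": 0, "az": 0, "hand": 0}, {"tx": 0.091, "ty": 0.051, "tz": 0.09, "ax": 0, "ay": 0, "az": 0, "hand": 0}, {"tx": 0.091, "ty": 0.051, "tz": 0.13, "ax": 0, "ay": 0, "az": 0, "hand": 0}]}}

```text
time: 2.7
eef_pos: [538.8, 15.3, 96.3]
eef_rot: [0.074, 3.139, 0.002]
ft_force: [-0.1, 0.6, -0.6]
opening: 0.4
```

Emit:
{"fn": "move_arm", "kwargs": {"increments": [{"tx": 0, "ty": 0, "tz": 0.02, "ax": 0, "ay": 0, "az": 0, "hand": 0}, {"tx": 0, "ty": 0, "tz": 0.04, "ax": 0, "ay": 0, "az": 0, "hand": 0}, {"tx": 0, "ty": 0, "tz": 0.04, "ax": 0, "ay": 0, "az": 0, "hand": 0}]}}

```text
time: 3.0
eef_pos: [536.8, 14.5, 54.6]
eef_rot: [-0.075, -3.135, -0.001]
ft_force: [-0.5, 0.2, 0.4]
opening: 0.4
```

Run:
```python
from h import *
s=arm.read_state();print(s["eef_pos"],s["eef_rot"],s["opening"],s["ft_force"])
a=arm.camera("side")[210:350,220:380];b=arm.camera("scene")[160:290,190:360];c=arm.camera("wrist")
r=lambda m,k:cv2.resize(m,None,fx=k,fy=k,interpolation=cv2.INTER_CUBIC)
A=np.zeros((560,800,3),np.uint8);A[:280,:320]=r(a,2);A[280:540,:340]=r(b,2);A[:345,340:]=cv2.resize(c,(460,345));cv2.imwrite("pics/m2.png",A)
```

```text
[536.79306256  14.54557858  54.57118411] [-7.54089363e-02 -3.13514053e+00 -7.48905610e-04] 0.3588538839299683 [-0.52038942  0.15712576  0.35200383]
```

View pics/m2.png

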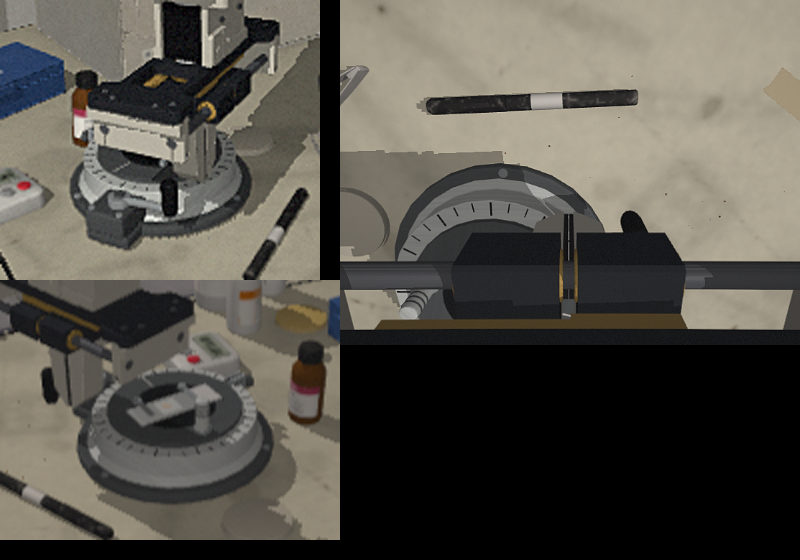

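Emit:
{"fn": "move_arm", "kwargs": {"increments": [{"tx": -0.001, "ty": 0.006, "tz": 0, "ax": 0, "ay": 0, "az": 0, "hand": 0}, {"tx": -0.001, "ty": 0.011, "tz": 0, "ax": 0, "ay": 0, "az": 0, "hand": 0}, {"tx": -0.001, "ty": 0.016, "tz": 0, "ax": 0, "ay": 0, "az": 0, "hand": 0}, {"tx": -0.002, "ty": 0.02, "tz": 0, "ax": 0, "ay": 0, "az": 0, "hand": 0}, {"tx": -0.003, "ty": 0.025, "tz": 0, "ax": 0, "ay": 0, "az": 0, "hand": 0}]}}

```text
time: 3.65
eef_pos: [543.5, 36.6, 56.9]
eef_rot: [-0.081, -3.139, 0.002]
ft_force: [-3.5, -3.3, 5.7]
opening: 0.3
```

Emit:
{"fn": "move_arm", "kwargs": {"increments": [{"tx": -0.002, "ty": 0.0045, "tz": 0, "ax": 0, "ay": 0, "az": 0, "hand": 0}, {"tx": -0.004, "ty": 0.009, "tz": 0, "ax": 0, "ay": 0, "az": 0, "hand": 0}, {"tx": -0.0065, "ty": 0.013, "tz": 0, "ax": 0, "ay": 0, "az": 0, "hand": 0}, {"tx": -0.0095, "ty": 0.0165, "tz": 0, "ax": 0, "ay": 0, "az": 0, "hand": 0}, {"tx": -0.013, "ty": 0.02, "tz": 0, "ax": 0, "ay": 0, "az": 0, "hand": 0}]}}

```text
time: 4.15
eef_pos: [558.6, 56.9, 56.6]
eef_rot: [-0.08, -3.14, -0.0]
ft_force: [-2.2, -1.3, 1.9]
opening: 0.4
```

Emit:
{"fn": "move_arm", "kwargs": {"increments": [{"tx": -0.003, "ty": 0.0025, "tz": 0, "ax": 0, "ay": 0, "az": 0, "hand": 0}, {"tx": -0.006, "ty": 0.004, "tz": 0, "ax": 0, "ay": 0, "az": 0, "hand": 0}, {"tx": -0.009, "ty": 0.006, "tz": 0, "ax": 0, "ay": 0, "az": 0, "hand": 0}, {"tx": -0.009, "ty": 0.006, "tz": 0, "ax": 0, "ay": 0, "az": 0, "hand": 0}]}}

```text
time: 4.55
eef_pos: [568.4, 62.5, 56.7]
eef_rot: [0.079, 3.14, 0.001]
ft_force: [-0.3, -1.2, 2.6]
opening: 0.7
```

Run:
```python
from h import *
s=arm.read_state();print(s["eef_pos"],s["eef_rot"],s["opening"],s["ft_force"])
a=arm.camera("side")[220:340,230:360];b=arm.camera("scene")[160:290,190:360]
r=lambda m,k:cv2.resize(m,None,fx=k,fy=k,interpolation=cv2.INTER_CUBIC)
A=np.zeros((400,800,3),np.uint8);A[:360,:390]=r(a,3);A[:312,392:]=r(b,2.4);cv2.imwrite("pics/m3.png",A)
```

```text
[568.44526747  62.45611679  56.73251739] [7.94597937e-02 3.13969504e+00 5.49762156e-04] 0.7025147834323485 [-0.32613834 -1.23760018  2.58517663]
```

View pics/m3.png

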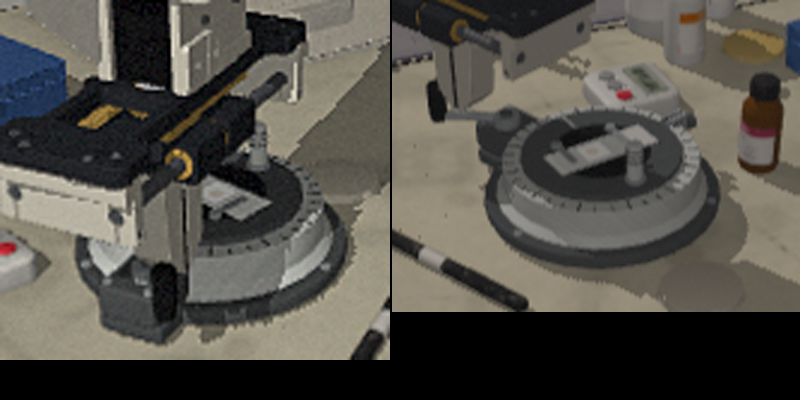

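Run:
```python
from h import *
for k in (cast(arm.camera_info("side"),[(284.3,308.5)],70)[0],cast(arm.camera_info("scene"),[(208,195.5)],70)[0]):
    d=k[:2]-[588.2,47.7];print(k,np.hypot(*d),np.radians(176)-np.arctan2(d[1],d[0]))
```

```text
[560.17800124  84.03884177  70.        ] 45.88838453836498 0.8440949501011237
[556.7967714  80.0372063  70.       ] 45.07613202197912 0.7302367739721882
```

Emit:
{"fn": "move_arm", "kwargs": {"increments": [{"tx": 0.003, "ty": -0.004, "tz": 0, "ax": 0, "ay": 0, "az": 0, "hand": 0}, {"tx": 0.008, "ty": -0.002, "tz": 0, "ax": 0, "ay": 0, "az": 0, "hand": 0}, {"tx": 0.007, "ty": 0.003, "tz": 0, "ax": 0, "ay": 0, "az": 0, "hand": 0}, {"tx": 0.005, "ty": 0.006, "tz": 0, "ax": 0, "ay": 0, "az": 0, "hand": 0}, {"tx": 0.002, "ty": 0.009, "tz": 0, "ax": 0, "ay": 0, "az": 0, "hand": 0}]}}

```text
time: 5.15
eef_pos: [566.4, 69.2, 56.9]
eef_rot: [0.082, 3.14, -0.004]
ft_force: [-0.5, -6.6, 1.7]
opening: 0.6
```

Emit:
{"fn": "move_arm", "kwargs": {"increments": [{"tx": 0, "ty": 0, "tz": 0, "ax": 0, "ay": 0, "az": 0, "hand": 0}, {"tx": 0, "ty": 0, "tz": 0, "ax": 0, "ay": 0, "az": 0, "hand": 0}]}}

```text
time: 5.35
eef_pos: [567.1, 69.5, 57.0]
eef_rot: [0.082, 3.139, -0.003]
ft_force: [0.5, -5.1, 1.7]
opening: 0.2
```

```bash
cat >> h.py <<'E'
def knob(name,box):
    i=arm.camera_info(name);im=arm.camera(name);x0,y0,x1,y1=box
    m=(im[y0:y1,x0:x1].max(2)<45).astype(np.uint8)
    n,l,st,ce=cv2.connectedComponentsWithStats(m)
    for k in range(1,n):
        if st[k,4]>25:
            u=ce[k][0]+x0;top=st[k,1]+y0+2.5
            w=cast(i,[(u,top)],70)[0][:2];d=w-[588.2,47.7]
            print(name,st[k],(u,top),w.round(1),"r",np.hypot(*d).round(1),"lever",(np.radians(176)-np.arctan2(d[1],d[0])).round(2))
E
python3 - <<'E'
from h import *
s=arm.read_state();print(s["eef_pos"],s["ft_force"])
knob("side",(265,290,330,340));knob("scene",(190,180,230,230))
E
```

```text
[567.09361193  69.50850548  57.00379115] [ 0.49642068 -5.13709008  1.6727834 ]
side [ 31   0  33  10 189] (np.float64(309.8888888888889), np.float64(292.5)) [544.3  25.7] r 49.1 lever 5.75
side [  3  17  54  26 392] (np.float64(285.3698979591837), np.float64(309.5)) [557.4  86. ] r 49.1 lever 0.82
scene [17 18  7  9 28] (np.float64(209.28571428571428), np.float64(200.5)) [546.4  66.5] r 45.8 lever 0.35
scene [35 32  5 11 33] (np.float64(227.6969696969697), np.float64(214.5)) [533.2  12.1] r 65.5 lever 5.64
```

Emit:
{"fn": "move_arm", "kwargs": {"increments": [{"tx": -0.001, "ty": 0.0015, "tz": 0, "ax": 0, "ay": 0, "az": 0, "hand": 0}, {"tx": -0.002, "ty": 0.003, "tz": 0, "ax": 0, "ay": 0, "az": 0, "hand": 0}, {"tx": -0.003, "ty": 0.0045, "tz": 0, "ax": 0, "ay": 0, "az": 0, "hand": 0}, {"tx": -0.003, "ty": 0.0045, "tz": 0, "ax": 0, "ay": 0, "az": 0, "hand": 0}]}}

```text
time: 5.85
eef_pos: [568.4, 70.6, 56.7]
eef_rot: [-0.085, -3.138, 0.009]
ft_force: [-3.2, -11.0, 5.3]
opening: 0.1
```

Run:
```python
from h import *
s=arm.read_state();print(s["eef_pos"],s["eef_rot"],s["opening"],s["ft_force"])
a=arm.camera("side")[280:340,250:330];b=arm.camera("scene")[170:230,190:270]
r=lambda m,k:cv2.resize(m,None,fx=k,fy=k,interpolation=cv2.INTER_CUBIC)
cv2.imwrite("pics/m4.png",np.hstack([r(a,5),r(b,5)]))
```

```text
[568.44321963  70.58687532  56.66284411] [-0.08458721 -3.13787109  0.0087381 ] 0.07240055284842521 [ -3.20626227 -10.95503048   5.26923516]
```

View pics/m4.png

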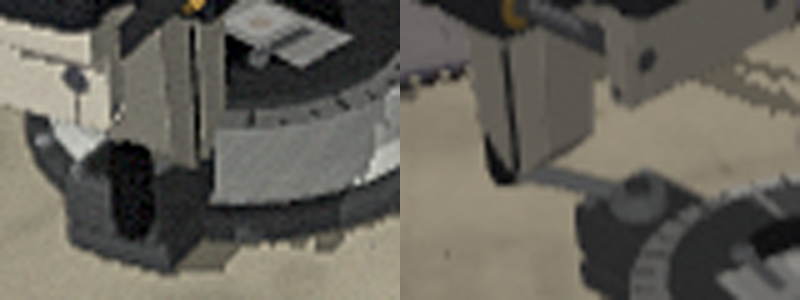

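Run:
```python
from h import *
for k in cast(arm.camera_info("side"),[(276.6,309.5),(276.6,311)],70):
    d=k[:2]-[588.2,47.7];print(k,np.hypot(*d),np.radians(176)-np.arctan2(d[1],d[0]))
```

```text
[569.6177726   90.92479664  70.        ] 47.04978447556646 1.094971696916558
[567.62216747  94.65179328  70.        ] 51.26322349706129 1.0879217772522636
```

Emit:
{"fn": "move_arm", "kwargs": {"increments": [{"tx": 0.0, "ty": -0.012, "tz": 0, "ax": 0, "ay": 0, "az": 0, "hand": 0}, {"tx": 0.0, "ty": -0.012, "tz": -0.045, "ax": 0, "ay": 0, "az": 0, "hand": 0}, {"tx": -0.01, "ty": -0.04, "tz": -0.08, "ax": 0, "ay": 0, "az": -0.12, "hand": 0}, {"tx": -0.02, "ty": -0.085, "tz": -0.09, "ax": 0, "ay": 0, "az": -0.24, "hand": 0}, {"tx": -0.034, "ty": -0.125, "tz": -0.09, "ax": 0, "ay": 0, "az": -0.37, "hand": 0}]}}

```text
time: 6.45
eef_pos: [599.3, -51.3, 149.9]
eef_rot: [-0.51, 3.094, -0.001]
ft_force: [1.0, -0.5, -0.9]
opening: 0.3
```

Emit:
{"fn": "move_arm", "kwargs": {"increments": [{"tx": 0, "ty": 0, "tz": 0, "ax": 0, "ay": 0, "az": -0.14, "hand": 0}, {"tx": 0, "ty": 0, "tz": 0, "ax": 0, "ay": 0, "az": -0.28, "hand": 0}, {"tx": 0, "ty": 0, "tz": 0, "ax": 0, "ay": 0, "az": -0.42, "hand": 0}, {"tx": 0, "ty": 0, "tz": 0, "ax": 0, "ay": 0, "az": -0.56, "hand": 0}, {"tx": 0, "ty": 0, "tz": 0, "ax": 0, "ay": 0, "az": -0.7, "hand": 0}]}}

```text
time: 6.95
eef_pos: [597.2, -50.2, 146.7]
eef_rot: [-1.541, 2.737, 0.001]
ft_force: [-0.3, 0.2, -0.1]
opening: 0.2
```

```bash
cat >> h.py <<'E'
def st(ang=None):
    "tool state; with target xy prints tool-frame shift"
    s=arm.read_state();T=R.from_rotvec(s["eef_rot"]).as_matrix()
    print("t",s["time"],"pos",s["eef_pos"].round(1),"tool y deg",np.degrees(np.arctan2(T[1,1],T[0,1])).round(1),"F",s["ft_force"].round(1),"j7",s["joint_pos"][6].round(2))
    return s["eef_pos"],T
E
python3 - <<'E'
from h import *
p,T=st()
print((T.T@(np.array([608,-88.4,55])-p)).round(1))
i=np.load("w1.npy",allow_pickle=True).item()
print(cast(i,[(148,308),(0,235)],60).round(),cast(i,[(148,308),(0,235)],100).round(),cast(arm.camera_info("scene"),[(400,190),(398,210)],100).round())
print(arm.read_state()["joint_pos"].round(2))
E
```

```text
t 6.95 pos [597.2 -50.2 146.7] tool y deg 148.8 F [-0.3  0.2 -0.1] j7 2.5
[ 27.2 -29.   91.7]
[[ 697. -187.   60.]
 [ 628. -291.   60.]] [[ 678. -169.  100.]
 [ 618. -259.  100.]] [[ 724. -190.  100.]
 [ 668. -218.  100.]]
[ 0.26  0.48 -0.29  1.76  0.17  0.93  2.5 ]
```

Emit:
{"fn": "move_arm", "kwargs": {"increments": [{"tx": 0, "ty": 0, "tz": 0, "ax": 0, "ay": 0, "az": 0.14, "hand": 0}, {"tx": 0, "ty": 0, "tz": 0, "ax": 0, "ay": 0, "az": 0.28, "hand": 0}, {"tx": 0, "ty": 0, "tz": 0, "ax": 0, "ay": 0, "az": 0.42, "hand": 0}, {"tx": 0, "ty": 0, "tz": 0, "ax": 0, "ay": 0, "az": 0.56, "hand": 0}, {"tx": 0, "ty": 0, "tz": 0, "ax": 0, "ay": 0, "az": 0.7, "hand": 0}]}}

```text
time: 7.45
eef_pos: [597.3, -50.1, 146.7]
eef_rot: [-0.492, 3.102, 0.001]
ft_force: [0.1, 0.0, 0.3]
opening: 0.3
```

Emit:
{"fn": "move_arm", "kwargs": {"increments": [{"tx": 0.001, "ty": -0.007, "tz": 0, "ax": 0, "ay": 0, "az": 0.14, "hand": 0}, {"tx": 0.002, "ty": -0.014, "tz": 0, "ax": 0, "ay": 0, "az": 0.28, "hand": 0}, {"tx": 0.004, "ty": -0.022, "tz": 0, "ax": 0, "ay": 0, "az": 0.42, "hand": 0}, {"tx": 0.005, "ty": -0.03, "tz": 0, "ax": 0, "ay": 0, "az": 0.56, "hand": 0}, {"tx": 0.006, "ty": -0.036, "tz": 0, "ax": 0, "ay": 0, "az": 0.68, "hand": 0}]}}

```text
time: 7.95
eef_pos: [603.0, -86.7, 146.7]
eef_rot: [0.571, 3.089, 0.001]
ft_force: [0.9, -0.3, -0.1]
opening: 0.4
```

Run:
```python
from h import *
p,T=st()
print((T.T@(np.array([602.7,-86.5,55])-p)).round(1))
i=arm.camera_info("wrist");w=arm.camera("wrist");
print(proj(i,[[577.4,-77.1,73],[577.4,-77.1,44],[592.3,-36.8,44]]).round())
cv2.imwrite("pics/w5.png",w)
```

```text
t 7.95 pos [603.  -86.7 146.7] tool y deg 69.0 F [ 0.9 -0.3 -0.1] j7 1.32
[ 0.4  0.  91.7]
[[317. 213.]
 [317. 201.]
 [386. 200.]]
```

Emit:
{"fn": "move_arm", "kwargs": {"increments": [{"tx": 0, "ty": 0, "tz": 0.04, "ax": 0, "ay": 0, "az": 0, "hand": 0}, {"tx": 0, "ty": 0, "tz": 0.075, "ax": 0, "ay": 0, "az": 0, "hand": 0}, {"tx": 0, "ty": 0, "tz": 0.091, "ax": 0, "ay": 0, "az": 0, "hand": 0}, {"tx": 0.005, "ty": 0, "tz": 0.091, "ax": 0, "ay": 0, "az": 0, "hand": 0}, {"tx": 0.01, "ty": 0, "tz": 0.091, "ax": 0, "ay": 0, "az": 0, "hand": 0}]}}

```text
time: 8.5
eef_pos: [593.9, -83.5, 56.3]
eef_rot: [0.562, 3.089, 0.0]
ft_force: [2.6, -2.2, -2.3]
opening: 0.3
```

Run:
```python
from h import *
p,T=st()
C=np.array([592.3,-36.8,55])
c=T.T@(C-p);print("C in tool",c.round(1))
for a in (.12,.24,.36,.48,.6):
    print(a,(c-R.from_rotvec([0,0,a]).apply(c)).round(1))
```

```text
t 8.5 pos [593.9 -83.5  56.3] tool y deg 69.4 F [ 2.6 -2.2 -2.3] j7 1.32
C in tool [17.9 43.1  1.3]
0.12 [ 5.3 -1.8  0. ]
0.24 [10.8 -3.   0. ]
0.36 [16.3 -3.6  0. ]
0.48 [21.9 -3.4  0. ]
0.6 [27.5 -2.6  0. ]
```

Emit:
{"fn": "move_arm", "kwargs": {"increments": [{"tx": 0.0053, "ty": -0.0018, "tz": 0, "ax": 0, "ay": 0, "az": 0.12, "hand": 0}, {"tx": 0.0108, "ty": -0.003, "tz": 0, "ax": 0, "ay": 0, "az": 0.24, "hand": 0}, {"tx": 0.0163, "ty": -0.0036, "tz": 0, "ax": 0, "ay": 0, "az": 0.36, "hand": 0}, {"tx": 0.0219, "ty": -0.0034, "tz": 0, "ax": 0, "ay": 0, "az": 0.48, "hand": 0}, {"tx": 0.0275, "ty": -0.0026, "tz": 0, "ax": 0, "ay": 0, "az": 0.6, "hand": 0}]}}

```text
time: 9.0
eef_pos: [569.0, -76.9, 58.4]
eef_rot: [1.456, 2.777, 0.004]
ft_force: [3.3, -1.3, -1.9]
opening: 0.1
```

Run:
```python
from h import *
p,T=st()
c=T.T@(np.array([592.3,-36.8,55])-p);print("C in tool",c.round(1))
for a in (.11,.22,.33,.44,.55):
    print(a,(c-R.from_rotvec([0,0,a]).apply(c)).round(1))
```

```text
t 9.0 pos [569.  -76.9  58.4] tool y deg 34.7 F [ 3.3 -1.3 -1.9] j7 0.81
C in tool [19.8 42.   3.5]
0.11 [ 4.7 -1.9  0. ]
0.22 [ 9.6 -3.3  0. ]
0.33 [14.7 -4.1  0. ]
0.44 [19.8 -4.4  0. ]
0.55 [24.8 -4.2  0. ]
```

Emit:
{"fn": "move_arm", "kwargs": {"increments": [{"tx": 0.0047, "ty": -0.0019, "tz": 0, "ax": 0, "ay": 0, "az": 0.11, "hand": 0}, {"tx": 0.0096, "ty": -0.0033, "tz": 0.001, "ax": 0, "ay": 0, "az": 0.22, "hand": 0}, {"tx": 0.0147, "ty": -0.0041, "tz": 0.001, "ax": 0, "ay": 0, "az": 0.33, "hand": 0}, {"tx": 0.0198, "ty": -0.0044, "tz": 0.001, "ax": 0, "ay": 0, "az": 0.44, "hand": 0}, {"tx": 0.0248, "ty": -0.0042, "tz": 0.001, "ax": 0, "ay": 0, "az": 0.55, "hand": 0}]}}

```text
time: 9.5
eef_pos: [552.2, -58.9, 57.8]
eef_rot: [2.155, 2.278, 0.008]
ft_force: [3.4, -1.9, 0.3]
opening: 0.5
```

Emit:
{"fn": "move_arm", "kwargs": {"increments": [{"tx": 0, "ty": 0, "tz": 0, "ax": 0, "ay": 0, "az": 0, "hand": 0}, {"tx": 0, "ty": 0, "tz": 0, "ax": 0, "ay": 0, "az": 0, "hand": 0}]}}

```text
time: 9.7
eef_pos: [550.7, -58.3, 56.6]
eef_rot: [2.148, 2.289, 0.004]
ft_force: [1.7, -2.0, 1.0]
opening: 0.3
```

Run:
```python
from h import *
p,T=st()
c=T.T@(np.array([592.3,-36.8,55])-p);print("C in tool",c.round(1))
b=arm.camera("scene")[190:280,220:340];i=arm.camera_info("scene")
C=np.array([592.3,-36.8,0])
for a in(-9.9,0,10):
    e=np.array([np.cos(np.radians(a)),np.sin(np.radians(a)),0]);print(a,(proj(i,[C+56*e+[0,0,44],C+40*e+[0,0,44]])-[220,190])*6.6)
cv2.imwrite("pics/m6.png",cv2.resize(b,None,fx=6.6,fy=6.6,interpolation=cv2.INTER_CUBIC))
```

```text
t 9.7 pos [550.7 -58.3  56.6] tool y deg 3.6 F [ 1.7 -2.   1. ] j7 0.33
C in tool [18.8 42.9  1.7]
-9.9 [[533.68343442 136.08813595]
 [487.37654936 158.08956378]]
0 [[506.26910398 122.85479259]
 [467.75168971 148.445229  ]]
10 [[474.83121702 112.28263381]
 [445.13194867 140.72170861]]
```

View pics/m6.png

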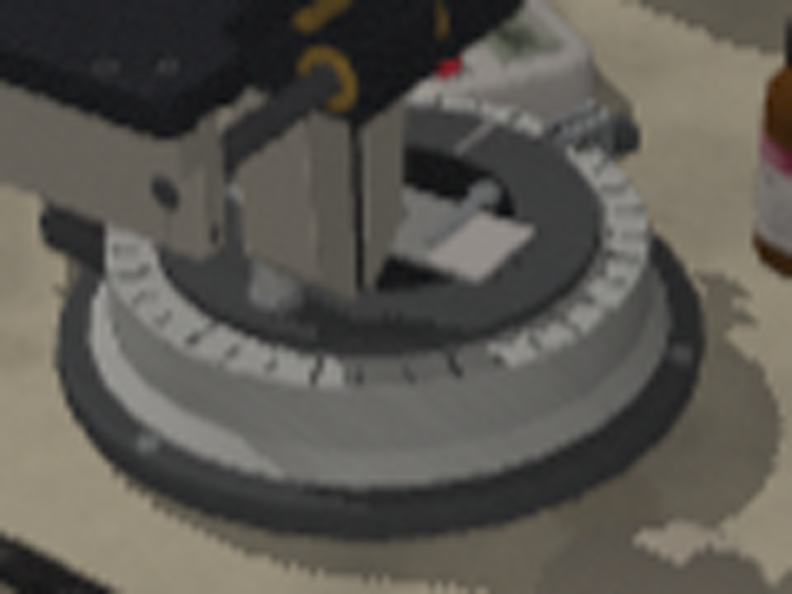

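Emit:
{"fn": "move_arm", "kwargs": {"increments": [{"tx": 0.0025, "ty": -0.001, "tz": 0, "ax": 0, "ay": 0, "az": 0.058, "hand": 0}, {"tx": 0.005, "ty": -0.0019, "tz": 0, "ax": 0, "ay": 0, "az": 0.115, "hand": 0}, {"tx": 0.0076, "ty": -0.0026, "tz": 0, "ax": 0, "ay": 0, "az": 0.172, "hand": 0}, {"tx": 0.0103, "ty": -0.0032, "tz": 0, "ax": 0, "ay": 0, "az": 0.23, "hand": 0}, {"tx": 0.0103, "ty": -0.0032, "tz": 0, "ax": 0, "ay": 0, "az": 0.23, "hand": 0}]}}

```text
time: 10.25
eef_pos: [544.9, -48.5, 54.9]
eef_rot: [-2.401, -2.026, 0.0]
ft_force: [1.3, -0.2, 0.1]
opening: 0.5
```

Run:
```python
from h import *
st()
```

```text
t 10.25 pos [544.9 -48.5  54.9] tool y deg -9.7 F [ 1.3 -0.2  0.1] j7 0.12
```

Emit:
{"fn": "move_arm", "kwargs": {"increments": [{"tx": -0.006, "ty": 0, "tz": 0, "ax": 0, "ay": 0, "az": 0, "hand": 0}, {"tx": -0.014, "ty": 0, "tz": 0, "ax": 0, "ay": 0, "az": 0, "hand": 0}, {"tx": -0.014, "ty": 0, "tz": -0.045, "ax": 0, "ay": 0, "az": 0, "hand": 0}, {"tx": -0.014, "ty": 0, "tz": -0.09, "ax": 0, "ay": 0, "az": 0, "hand": 0}, {"tx": -0.03, "ty": 0.02, "tz": -0.13, "ax": 0, "ay": 0, "az": 0, "hand": 0}]}}

```text
time: 10.75
eef_pos: [557.6, -79.3, 185.7]
eef_rot: [-2.395, -2.027, 0.002]
ft_force: [2.4, 1.1, -0.3]
opening: 0.4
```

Run:
```python
from h import *
p,T=st()
i=arm.camera_info("wrist");w=arm.camera("wrist");np.save("w7.npy",i,allow_pickle=True);cv2.imwrite("pics/w7f.png",w)
C=np.array([592.3,-36.8,44]);print(proj(i,[C,C+[55,-9.6,0]]))
cv2.imwrite("pics/w7.png",cv2.resize(w[:330],None,fx=1.25,fy=1.25,interpolation=cv2.INTER_CUBIC))
```

```text
t 10.75 pos [557.6 -79.3 185.7] tool y deg -9.5 F [ 2.4  1.1 -0.3] j7 0.1
[[359.3378447  159.95365027]
 [440.65812495 160.46238123]]
```

View pics/w7.png

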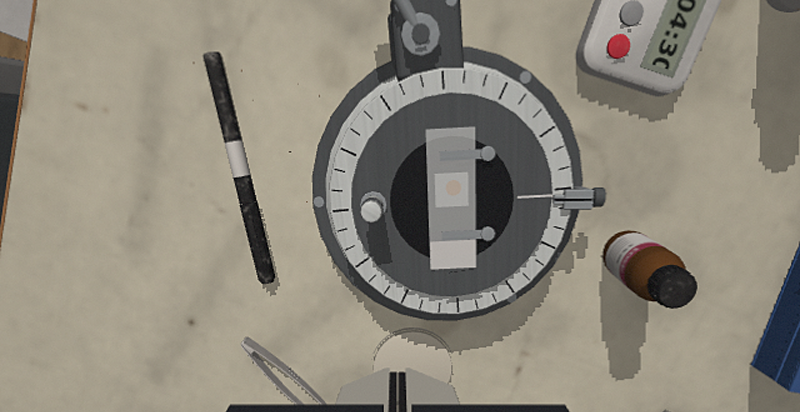

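Run:
```python
from h import *
w=cv2.imread("pics/w7f.png")
x,y=400,135
cv2.imwrite("pics/c7.png",cv2.resize(w[y:y+45,x:x+90],None,fx=8,fy=8,interpolation=cv2.INTER_CUBIC))
```

```text
(no output)
```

View pics/c7.png

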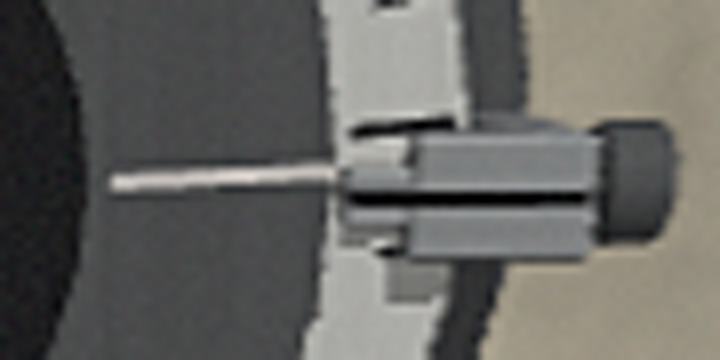

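Emit:
{"fn": "move_arm", "kwargs": {"increments": [{"tx": 0.016, "ty": -0.02, "tz": 0.045, "ax": 0, "ay": 0, "az": 0, "hand": 0}, {"tx": 0.016, "ty": -0.02, "tz": 0.09, "ax": 0, "ay": 0, "az": 0, "hand": 0}, {"tx": 0.016, "ty": -0.02, "tz": 0.13, "ax": 0, "ay": 0, "az": 0, "hand": 0}, {"tx": 0.023, "ty": -0.02, "tz": 0.13, "ax": 0, "ay": 0, "az": 0, "hand": 0}, {"tx": 0.028, "ty": -0.02, "tz": 0.13, "ax": 0, "ay": 0, "az": 0, "hand": 0}]}}

```text
time: 11.3
eef_pos: [544.2, -50.5, 54.6]
eef_rot: [-2.402, -2.023, 0.003]
ft_force: [0.7, -0.2, -0.0]
opening: 0.6
```

Emit:
{"fn": "move_arm", "kwargs": {"increments": [{"tx": 0.002, "ty": 0, "tz": 0, "ax": 0, "ay": 0, "az": 0.01, "hand": 0}, {"tx": 0.003, "ty": -0.0005, "tz": 0, "ax": 0, "ay": 0, "az": 0.02, "hand": 0}, {"tx": 0.0036, "ty": -0.0007, "tz": 0, "ax": 0, "ay": 0, "az": 0.036, "hand": 0}, {"tx": 0.0036, "ty": -0.0007, "tz": 0, "ax": 0, "ay": 0, "az": 0.036, "hand": 0}]}}

```text
time: 11.7
eef_pos: [546.2, -47.1, 56.3]
eef_rot: [2.437, 1.978, 0.004]
ft_force: [0.5, -2.8, 1.8]
opening: 0.4
```

Run:
```python
from h import *
st()
```

```text
t 11.7 pos [546.2 -47.1  56.3] tool y deg -11.9 F [ 0.5 -2.8  1.8] j7 0.09
```

Emit:
{"fn": "move_arm", "kwargs": {"increments": [{"tx": -0.006, "ty": 0, "tz": 0, "ax": 0, "ay": 0, "az": 0, "hand": 0}, {"tx": -0.014, "ty": 0, "tz": 0, "ax": 0, "ay": 0, "az": 0, "hand": 0}, {"tx": -0.014, "ty": 0, "tz": -0.045, "ax": 0, "ay": 0, "az": 0, "hand": 0}, {"tx": -0.014, "ty": 0, "tz": -0.09, "ax": 0, "ay": 0, "az": 0, "hand": 0}, {"tx": -0.03, "ty": 0.02, "tz": -0.13, "ax": 0, "ay": 0, "az": 0, "hand": 0}]}}

```text
time: 12.2
eef_pos: [556.1, -77.8, 185.7]
eef_rot: [-2.432, -1.982, 0.002]
ft_force: [2.1, 0.7, -0.4]
opening: 0.5
```

```bash
cat >> h.py <<'E'
C=np.array([592.3,-36.8,44.])
def check(name):
    "angle of white index line and of dark rider line about C, from the wrist camera"
    i=arm.camera_info("wrist");w=arm.camera("wrist");cv2.imwrite(name,w);g=cv2.cvtColor(w,cv2.COLOR_BGR2GRAY)
    a=np.radians(np.arange(-25,10,.1))
    def prof(rs,z):
        v=0
        for r in rs:
            uv=proj(i,np.c_[C[0]+r*np.cos(a),C[1]+r*np.sin(a),0*a+z]).astype(np.float32)
            v=v+cv2.remap(g,uv[:,:1],uv[:,1:],cv2.INTER_LINEAR).ravel().astype(float)
        return v/len(rs)
    I=prof(np.arange(44,54,.5),44);m=abs(np.degrees(a)+9.9)<3
    D=prof(np.arange(64,72,.5),44)
    print("index",np.degrees(a[I.argmax()]).round(1),I.max().round(),"rider",np.degrees(a[m][D[m].argmin()]).round(1),D[m].min().round())
E
python3 - <<'E'
from h import *
st();check("pics/w8.png")
w=cv2.imread("pics/w8.png");i=arm.camera_info("wrist")
u,v=proj(i,[C+[60,-10.4,0]])[0].astype(int)
cv2.imwrite("pics/c8.png",cv2.resize(w[v-25:v+25,u-45:u+45],None,fx=8,fy=8,interpolation=cv2.INTER_CUBIC))
E
```

```text
t 12.2 pos [556.1 -77.8 185.7] tool y deg -11.6 F [ 2.1  0.7 -0.4] j7 0.07
index -8.5 187.0 rider -9.2 18.0
```

View pics/c8.png

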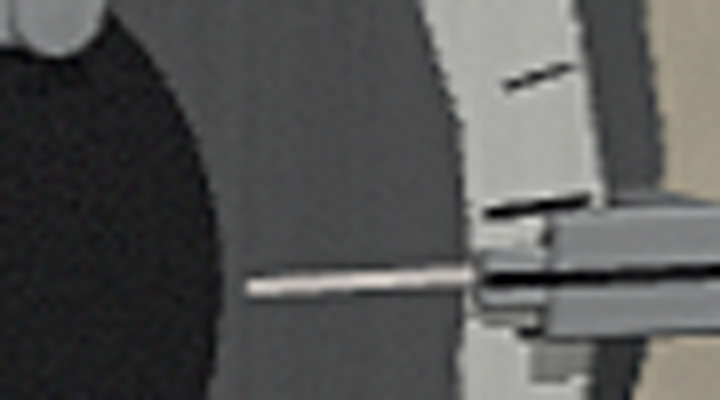

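Emit:
{"fn": "move_arm", "kwargs": {"increments": [{"tx": 0.039, "ty": 0, "tz": 0, "ax": 0, "ay": 0, "az": 0.13, "hand": 0}, {"tx": 0.078, "ty": 0, "tz": 0, "ax": 0, "ay": 0, "az": 0.26, "hand": 0}, {"tx": 0.117, "ty": 0, "tz": 0, "ax": 0, "ay": 0, "az": 0.39, "hand": 0}, {"tx": 0.156, "ty": 0, "tz": 0.02, "ax": 0, "ay": 0, "az": 0.53, "hand": 0}, {"tx": 0.195, "ty": -0.001, "tz": 0.04, "ax": 0, "ay": 0, "az": 0.67, "hand": 0}]}}

```text
time: 12.75
eef_pos: [597.7, 112.0, 144.7]
eef_rot: [-2.957, -1.06, -0.003]
ft_force: [-0.9, 0.2, 0.2]
opening: 0.5
```

Emit:
{"fn": "move_arm", "kwargs": {"increments": [{"tx": 0, "ty": 0, "tz": 0, "ax": 0, "ay": 0, "az": 0, "hand": 0}, {"tx": 0, "ty": 0, "tz": 0, "ax": 0, "ay": 0, "az": 0, "hand": 0}]}}

```text
time: 12.95
eef_pos: [596.0, 111.8, 143.3]
eef_rot: [2.952, 1.075, -0.004]
ft_force: [0.3, -0.7, 0.6]
opening: 0.5
```

Run:
```python
from h import *
p,T=st()
print((T.T@(np.array([594.3,112.8,57])-p)).round(1))
i=arm.camera_info("scene");im=arm.camera("scene")
# dark knob vs its expected place when out
uv=proj(i,[[569.4,91.9,70],[569.4,91.9,50]]).round().astype(int);print(uv.tolist(),im[uv[0,1]-2:uv[1,1]+3,uv[0,0]-5:uv[0,0]+6].max(2))
```

```text
t 12.95 pos [596.  111.8 143.3] tool y deg -50.0 F [ 0.3 -0.7  0.6] j7 -0.84
[-0.5 -1.8 86.3]
[[208, 190], [209, 201]] [[146 146 144 145 145 146 146 146 144 144 139]
 [144 144 146 146 117 109 102 104 107 114 139]
 [142 141 144 128  61  41  23  28  41  59 111]
 [138 138 140  86  28  28  27  22  23  23  59]
 [135 137 138  50  27  26  23  20  23  20  31]
 [136 137 138  67  21  23  23  19  22  19  31]
 [135 135 136  77  20  21  18  23  20  20  30]
 [134 135 134  78  21  19  17  20  20  21  24]
 [135 135 133  95  19  21  21  20  20  17  22]
 [136 135 134 106  20  20  18  18  21  19  20]
 [135 137 136 128  17  18  18  18  21  21  23]
 [138 139 140 141  17  22  20  20  17  20  18]
 [141 143 143 142  41  17  20  22  21  17  18]
 [143 143 144 144  50  17  17  19  21  17  17]
 [144 146 146 147  72  20  20  18  21  21  21]
 [146 148 148 150  84  18  21  21  22  19  30]]
```

Emit:
{"fn": "move_arm", "kwargs": {"increments": [{"tx": 0, "ty": 0, "tz": 0.045, "ax": 0, "ay": 0, "az": 0, "hand": 0}, {"tx": 0, "ty": 0, "tz": 0.086, "ax": 0, "ay": 0, "az": 0, "hand": 0}, {"tx": 0, "ty": -0.001, "tz": 0.086, "ax": 0, "ay": 0, "az": 0, "hand": 0}, {"tx": -0.006, "ty": -0.001, "tz": 0.086, "ax": 0, "ay": 0, "az": 0, "hand": 0}, {"tx": -0.012, "ty": -0.001, "tz": 0.086, "ax": 0, "ay": 0, "az": 0, "hand": 0}]}}

```text
time: 13.5
eef_pos: [588.8, 102.9, 61.2]
eef_rot: [2.954, 1.067, 0.006]
ft_force: [-0.3, 0.4, -0.2]
opening: 0.3
```

```bash
cat >> h.py <<'E'
def arc(al):
    p,T=st();c=T.T@(np.array([588.2,47.7,p[2]])-p);print("pivot in tool",c.round(1))
    for a in al: print(-a,(c-R.from_rotvec([0,0,-a]).apply(c)).round(1))
E
python3 - <<'E'
from h import *
arc([.1,.2,.3,.4,.5])
E
```

```text
t 13.5 pos [588.8 102.9  61.2] tool y deg -50.3 F [-0.3  0.4 -0.2] j7 -0.77
pivot in tool [-35.7  42.   -0. ]
-0.1 [-4.4 -3.4  0. ]
-0.2 [-9.1 -6.3  0. ]
-0.3 [-14.   -8.7  -0. ]
-0.4 [-19.2 -10.6   0. ]
-0.5 [-24.5 -12.   -0. ]
```

Emit:
{"fn": "move_arm", "kwargs": {"increments": [{"tx": -0.0044, "ty": -0.0034, "tz": 0, "ax": 0, "ay": 0, "az": -0.1, "hand": 0}, {"tx": -0.0091, "ty": -0.0063, "tz": 0, "ax": 0, "ay": 0, "az": -0.2, "hand": 0}, {"tx": -0.014, "ty": -0.0087, "tz": 0, "ax": 0, "ay": 0, "az": -0.3, "hand": 0}, {"tx": -0.0192, "ty": -0.0106, "tz": 0, "ax": 0, "ay": 0, "az": -0.4, "hand": 0}, {"tx": -0.0245, "ty": -0.012, "tz": 0, "ax": 0, "ay": 0, "az": -0.5, "hand": 0}]}}

```text
time: 14.0
eef_pos: [563.6, 97.8, 62.1]
eef_rot: [2.592, 1.771, 0.011]
ft_force: [2.2, 1.4, -1.0]
opening: 0.3
```

Run:
```python
from h import *
arc([.09,.18,.27,.36,.45])
```

```text
t 14.0 pos [563.6  97.8  62.1] tool y deg -21.3 F [ 2.2  1.4 -1. ] j7 -0.35
pivot in tool [-37.8  41.1   0.1]
-0.09 [-3.8 -3.2  0. ]
-0.18 [-8.  -6.1  0. ]
-0.27 [-12.3  -8.6   0. ]
-0.36 [-16.9 -10.7   0. ]
-0.45 [-21.6 -12.3   0. ]
```

Emit:
{"fn": "move_arm", "kwargs": {"increments": [{"tx": -0.0038, "ty": -0.0032, "tz": 0.002, "ax": 0, "ay": 0, "az": -0.09, "hand": 0}, {"tx": -0.008, "ty": -0.0061, "tz": 0.003, "ax": 0, "ay": 0, "az": -0.18, "hand": 0}, {"tx": -0.0123, "ty": -0.0086, "tz": 0.003, "ax": 0, "ay": 0, "az": -0.27, "hand": 0}, {"tx": -0.0169, "ty": -0.0107, "tz": 0.003, "ax": 0, "ay": 0, "az": -0.36, "hand": 0}, {"tx": -0.0216, "ty": -0.0123, "tz": 0.003, "ax": 0, "ay": 0, "az": -0.45, "hand": 0}]}}

```text
time: 14.5
eef_pos: [544.3, 82.6, 59.3]
eef_rot: [2.131, 2.303, 0.01]
ft_force: [2.4, 2.6, 1.3]
opening: 0.5
```

Run:
```python
from h import *
arc([.06,.12,.18])
```

```text
t 14.5 pos [544.3  82.6  59.3] tool y deg 4.5 F [2.4 2.6 1.3] j7 0.04
pivot in tool [-38.2  41.1   0.3]
-0.06 [-2.5 -2.2  0. ]
-0.12 [-5.2 -4.3  0. ]
-0.18 [-8.  -6.2  0. ]
```

Emit:
{"fn": "move_arm", "kwargs": {"increments": [{"tx": -0.004, "ty": -0.001, "tz": 0, "ax": 0, "ay": 0, "az": -0.02, "hand": 0}, {"tx": -0.008, "ty": -0.002, "tz": 0, "ax": 0, "ay": 0, "az": -0.02, "hand": 0}, {"tx": -0.011, "ty": -0.002, "tz": 0, "ax": 0, "ay": 0, "az": -0.02, "hand": 0}, {"tx": -0.011, "ty": -0.002, "tz": 0, "ax": 0, "ay": 0, "az": -0.02, "hand": 0}]}}

```text
time: 14.9
eef_pos: [540.6, 70.2, 56.2]
eef_rot: [2.116, 2.321, 0.001]
ft_force: [-0.2, 0.6, 0.7]
opening: 0.6
```

Emit:
{"fn": "move_arm", "kwargs": {"increments": [{"tx": -0.002, "ty": 0, "tz": 0, "ax": 0, "ay": 0, "az": 0, "hand": 0}, {"tx": -0.002, "ty": 0, "tz": 0, "ax": 0, "ay": 0, "az": 0, "hand": 0}]}}

```text
time: 15.1
eef_pos: [540.4, 68.6, 55.6]
eef_rot: [2.115, 2.323, -0.0]
ft_force: [0.8, 1.5, 1.4]
opening: 0.3
```

Emit:
{"fn": "move_arm", "kwargs": {"increments": [{"tx": -0.002, "ty": 0, "tz": 0, "ax": 0, "ay": 0, "az": 0, "hand": 0}, {"tx": -0.002, "ty": 0, "tz": 0, "ax": 0, "ay": 0, "az": 0, "hand": 0}]}}

```text
time: 15.3
eef_pos: [540.2, 66.8, 55.4]
eef_rot: [-2.115, -2.323, 0.001]
ft_force: [-0.3, 2.5, 1.5]
opening: 0.3
```

Emit:
{"fn": "move_arm", "kwargs": {"increments": [{"tx": -0.002, "ty": 0, "tz": 0, "ax": 0, "ay": 0, "az": 0, "hand": 0}, {"tx": -0.002, "ty": 0, "tz": 0, "ax": 0, "ay": 0, "az": 0, "hand": 0}]}}

```text
time: 15.5
eef_pos: [540.2, 66.2, 55.5]
eef_rot: [-2.113, -2.323, -0.0]
ft_force: [-0.7, 6.0, 0.4]
opening: 0.3
```

Emit:
{"fn": "move_arm", "kwargs": {"increments": [{"tx": -0.002, "ty": 0, "tz": 0, "ax": 0, "ay": 0, "az": 0, "hand": 0}, {"tx": -0.002, "ty": 0, "tz": 0, "ax": 0, "ay": 0, "az": 0, "hand": 0}]}}

```text
time: 15.7
eef_pos: [540.2, 66.0, 55.5]
eef_rot: [-2.11, -2.323, -0.002]
ft_force: [-1.5, 8.9, 1.6]
opening: 0.5
```

Run:
```python
from h import *
st()
i=arm.camera_info("side");im=arm.camera("side")
for l in(0,.12,.25,.4):
    a=np.radians(176)-l;k=[588.2+48*np.cos(a),47.7+48*np.sin(a)]
    print(l,proj(i,[[*k,70],[*k,50]]).round(1).tolist())
print(im[296:304,292:316].max(2))
knob("side",(285,288,325,325))
```

```text
t 15.7 pos [540.2  66.   55.5] tool y deg 5.5 F [-1.5  8.9  1.6] j7 0.09
0 [[305.5, 300.6], [305.8, 311.6]]
0.12 [[303.5, 302.3], [303.9, 313.3]]
0.25 [[300.9, 303.9], [301.3, 315.1]]
0.4 [[297.4, 305.7], [297.8, 316.9]]
[[187 188 188 188 205  73  21   8 154 195 187 184 187 184 185 186 187 190
  195  66  82  87  97  35]
 [186 184 187 189 204  73  23  10 109 203 189 187 185 186 186 185 188 189
  182  70  84  88  87  39]
 [185 187 189 189 204  78  29   9 111 198 186 184 186 183 184 184 187 193
  150  75  86  88  83  47]
 [186 184 186 185 205  95  25   8 108 203 194 184 184 183 185 187 185 192
  154  75  85  87  78  74]
 [187 184 185 186 205  98  21   8 109 203 185 184 185 184 186 187 187 195
  142  78  85  85  87 101]
 [184 186 184 188 202 128  21  12 114 198 189 185 186 185 183 187 187 199
  135  76  81  85  99  90]
 [186 183 182 189 198 125  23  10 109 203 190 184 186 185 185 180 185 198
  116  78  80  80 134  87]
 [186 185 188 187 201 127  18  15 104 204 190 186 186 185 185 189 184 198
   92  83  86  80  90  95]]
side [12  0  4 29 67] (np.float64(298.5223880597015), np.float64(290.5)) [564.   26.6] r 32.1 lever 5.5
side [30  1 10  9 50] (np.float64(318.94), np.float64(291.5)) [532.2  17.3] r 63.7 lever 5.72
side [ 0 25 17 12 70] (np.float64(289.45714285714286), np.float64(315.5)) [544.2  98.5] r 67.1 lever 0.79
side [23 28 17  9 51] (np.float64(316.4901960784314), np.float64(318.5)) [504.3  90.9] r 94.4 lever 0.41
```

Emit:
{"fn": "move_arm", "kwargs": {"increments": [{"tx": 0.01, "ty": 0, "tz": 0, "ax": 0, "ay": 0, "az": 0, "hand": 0}, {"tx": 0.018, "ty": 0, "tz": 0, "ax": 0, "ay": 0, "az": 0, "hand": 0}, {"tx": 0.018, "ty": 0, "tz": -0.045, "ax": 0, "ay": 0, "az": 0, "hand": 0}, {"tx": 0.018, "ty": 0, "tz": -0.09, "ax": 0, "ay": 0, "az": 0, "hand": 0}, {"tx": 0.018, "ty": 0, "tz": -0.13, "ax": 0, "ay": 0, "az": 0, "hand": 0}]}}

```text
time: 16.3
eef_pos: [539.1, 80.3, 187.1]
eef_rot: [2.115, 2.322, -0.002]
ft_force: [1.8, 0.5, 0.2]
opening: 0.3
```

Emit:
{"fn": "move_arm", "kwargs": {"increments": [{"tx": -0.045, "ty": 0.001, "tz": -0.01, "ax": 0, "ay": 0, "az": 0.1, "hand": 0}, {"tx": -0.09, "ty": 0.002, "tz": -0.01, "ax": 0, "ay": 0, "az": 0.2, "hand": 0}, {"tx": -0.13, "ty": 0.002, "tz": -0.01, "ax": 0, "ay": 0, "az": 0.3, "hand": 0}, {"tx": -0.14, "ty": 0.002, "tz": -0.01, "ax": 0, "ay": 0, "az": 0.3, "hand": 0}, {"tx": -0.14, "ty": 0.002, "tz": -0.01, "ax": 0, "ay": 0, "az": 0.3, "hand": 0}]}}

```text
time: 16.8
eef_pos: [553.9, -61.1, 195.6]
eef_rot: [2.441, 1.976, -0.002]
ft_force: [-0.3, 0.5, -0.2]
opening: 0.4
```

Run:
```python
from h import *
st();check("pics/w9.png")
i=arm.camera_info("wrist");im=cv2.imread("pics/w9.png")
print("expected knob",proj(i,[[540.3,51,70],[540.3,51,46]]).round())
m=(im[:330].max(2)<45).astype(np.uint8)
n,l,s,ce=cv2.connectedComponentsWithStats(m)
for k in range(1,n):
    if s[k,4]>60: print(s[k],ce[k].round(),cast(i,[ce[k]],62)[0].round(1))
# ring circle centre, as check that the stage stayed
uv=proj(i,[[592.3-68,-36.8,40],[592.3,-36.8+68,40],[592.3+68,-36.8,40]]);print(uv.round())
# knob in side view
knob("side",(290,285,330,325))
```

```text
t 16.8 pos [553.9 -61.1 195.6] tool y deg -12.0 F [-0.3  0.5 -0.2] j7 -0.0
index -8.6 185.0 rider -9.2 14.0
expected knob [[261.  69.]
 [265.  71.]]
[533  16  13  12  65] [539.  22.] [711.3  42.3  62. ]
[251  54  24  24 409] [263.  66.] [541.2  53.2  62. ]
[173  75  30  67 455] [188. 108.] [487.8  38.5  62. ]
[ 319  137   30   86 1770] [335. 181.] [571.8 -27.   62. ]
[ 384  145   29   76 1429] [397. 178.] [613.  -33.8  62. ]
[198 165  34  81 868] [215. 205.] [487.5 -26.8  62. ]
[  0 207  13  13  62] [  5. 213.] [344.   -2.1  62. ]
[501 223  55  33 935] [534. 239.] [701.1 -96.4  62. ]
[311 298   6  32 164] [314. 314.] [ 536.7 -122.2   62. ]
[319 298   6  32 171] [321. 314.] [ 542.1 -123.7   62. ]
[181 324 126   6 707] [246. 327.] [ 484.2 -122.2   62. ]
[330 324 125   6 698] [389. 327.] [ 590.3 -144.4   62. ]
[[274. 202.]
 [347.  86.]
 [457. 163.]]
side [  6   0  21   9 109] (np.float64(306.79816513761466), np.float64(287.5)) [555.8  12.6] r 47.8 lever 5.39
side [ 11  14   8  19 136] (np.float64(304.74264705882354), np.float64(301.5)) [540.2  54. ] r 48.4 lever 0.06
```

Run:
```python
from h import *
a=cv2.imread("pics/side0.png");b=arm.camera("side");c=cv2.imread("pics/scene0.png");d=arm.camera("scene")
def blob(im,box):
    x0,y0,x1,y1=box;m=(im[y0:y1,x0:x1].max(2)<45).astype(np.uint8)
    n,l,s,ce=cv2.connectedComponentsWithStats(m)
    return [(s[k].tolist(),(ce[k]+[x0,y0]).round(1)) for k in range(1,n) if s[k,4]>25]
for im in(a,b):print("side",blob(im,(290,292,330,325)))
for im in(c,d):print("scene",blob(im,(200,195,230,225)))
i=np.load("w1.npy",allow_pickle=True).item();w=cv2.imread("pics/w1.png")
for s,ce in blob(w,(425,75,465,115)):print("w1 start",s,ce,cast(i,[ce],62)[0])
st()
```

```text
side [([10, 7, 9, 19, 143], array([304.4, 308. ])), ([18, 26, 12, 6, 31], array([313.8, 320.3]))]
side [([11, 7, 8, 19, 137], array([304.7, 307.8]))]
scene [([11, 9, 8, 18, 118], array([214.6, 212.1]))]
scene [([12, 10, 8, 17, 114], array([215.3, 212.8]))]
w1 start [7, 8, 25, 19, 374] [444.2  92.7] [541.46307637  51.1610938   62.        ]
t 17.0 pos [554.2 -56.  195.3] tool y deg -11.6 F [-0.3 -0.3 -0.7] j7 -0.01
```

Run:
```python
from h import *
print(arm.finish_job())
```

```text
the job is handed in; nothing more can be done
None
```

The stage is freed, set to the rider's line and locked again, and I handed the job in at about 17 s. The interface gives no verdict.

- **What I did:** I worked with closed fingertips only. I pushed the lever outward to its stop, about 1.09 rad by the side camera. I then pushed the post clockwise about 80°. The first check showed the index about 2 mm short, so I nudged the post a little further. Finally I pushed the lever back in to its stop. The highest force reading at the end of any push was about 12 N, against a limit of 40 N.
- **Index line:** after locking, the index read -8.6° and the rider's line -9.2°, about 0.6 mm apart.
- **Lever:** in the side and scene cameras the knob is within 1 pixel of its locked start position. In the wrist camera it measured about 2 mm off, which is within the error of that view.
- **Stage and surroundings:** I saw no shift of the stage or rider. I did not measure the loose objects one by one at the end. The arm was clear of everything, about 195 mm above the desk.
- **What went wrong:**
  - My first outward push stopped at about 0.8 rad, so I pushed again to the stop.
  - An early turn of the wrist neared a joint limit, so I switched to another finger face.
  - One colour-mask reading of the knob was unusable, so I read it by eye from a close-up.

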